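# Close the bean canister's captive screw lid

### The arm

A 6-joint arm with a two-finger parallel gripper is mounted at the origin on a cart in front of the work surface, level with it; the furniture and walls round the work are solid. World frame = base frame: x ahead of the robot, y to its left, z up, the work surface at z = 0. Lengths are in m, angles in rad, forces in N, time in s.
With the tool pointing down it reaches from about 0.275 to 0.825 m from the base axis. Payload 4.9 kg.
Tool frame: the origin (TCP) lies on the centre line of the jaws, within the pads' length; the fingertips stand 17 mm ahead of it and the grasp point (between the pads) lies 2 mm behind it (ctrl.tcp_to_tips is the distance from the TCP to the fingertips, in m); z points along the fingers, y is the line along which they close (so a half turn about z gives the same grasp; the last joint's range is limited). The gripper opens to 85 mm and grips with 20 to 120 N. Pads are 22 mm wide; open, the fingers measure 114 mm over their backs; the gripper's body (76 mm by 85 mm) begins 54 mm behind the grasp point. The pads swing forward as they close: fully open they stand 13 mm farther back than shut.
Start: joints at [1.092, 0.326, -0.193, 1.052, 0, 1.437], TCP at [0.186, 0.518, 0.248] pointing down, gripper open.
Joint ranges: [-2.65, 2.65], [-0.97, 1.79], [-1.3, 1.35], [-1.93, 2.1], [-1.47, 1.37], [-3.14, 3.14]. Speed limits (rad/s): [2.57, 2.57, 3.14, 3.14, 3.14, 3.14].

### API

Orientations are given as a rotation vector (axis times angle).
In Python, from cell import ctrl gives the robot as it stands. Calls block until the motion is done:
- ctrl.movep(position, orientation): joint-space move of the TCP to a pose.
- ctrl.move_l(position, velocity=0.15, rot=None, until_force=None): straight line of the TCP; rot=None keeps the orientation; velocity is the mean speed in m/s. With until_force (N) it stops when the force on the tool has changed by that much, and returns True; else False.
- ctrl.set_joints(angles): joint-space move.
- ctrl.let_go() and ctrl.grab(newtons=None): open the fingers fully, or close them until they stop; newtons is the grip in N (None keeps the last).
- ctrl.sleep(seconds).
- ctrl.ik(position, orientation): joint angles nearest the present ones, or None.
- ctrl.grab_frame(name): name is "scene" or "top" or "wrist"; returns a dict with "img" (400x640x3 uint8, red, green, blue), "fx", "fy", "cx", "cy" (pixels), "cam_to_world" (4x4, takes a point from camera to world coordinates); the wrist camera has in their place "T_tool_cam" (4x4, takes a point from camera to tool coordinates, whose origin is the TCP and whose axes are the flange's). Camera axes: x right, y down, z forward; pixel columns grow to the right and rows downward; lengths in m; the calibration is good to about 2 mm. A picture is of the moment at which its call begins: read the wrist's pose just before it. There is no depth.
A pose or a line that the arm cannot do raises ctrl.MotionError and nothing moves.
- ctrl.sign_off(): hands the job in; it is judged then, once.
Readings, each from a call of its own:
- ctrl.read_clock(): time.
- ctrl.read_q(): joint angles.
- ctrl.read_joint_velocities(): joint speeds.
- ctrl.read_tau(): joint torques, N m.
- ctrl.read_position(): TCP position.
- ctrl.read_eef_rot(): TCP orientation.
- ctrl.read_contact_force(): force on the tool from outside, world axes, zero at the start.
- ctrl.read_wrist_torque(): the same for the moment, N m.
- ctrl.read_finger_gap(): opening from 0.0 (shut) to 1.0 (fully open).
- ctrl.read_grasp_force(): force on a finger pad.
Only numpy, scipy, OpenCV 4.12 (cv2) and the standard library are available. Lean on these libraries where they do the work, as an engineer would, in place of code of your own. Each camera call takes 0.05 s, during which the arm holds its last target. There are 200 camera calls.

### The job

The bean canister has been left open with its captive screw lid swung aside, and one of the three tall bar things (wooden-handled tamper, glass jar, cocoa shaker) stands in the lid's way. Stand that one upright on the cork mat with the other two, then swing the lid home over the canister's mouth and screw its cap clockwise until it is fully tight. Leave everything else where it stands, knock nothing over and let go at the end.

Things in the scene. Friction and masses are not known exactly. Their poses are not given: they have to be found in the camera images.
- canister: low blue canister fixed to the bar, 92 mm across, 50 mm high, its open mouth on top; origin at the centre of its underside. A steel bracket runs from it along its own -x to a steel pivot post (20 mm thick, 125 mm from the canister's axis, 50 mm high)
- mouth (a point): centre of the canister's mouth, 50 mm above the bar, 125 mm from the pivot
- pivot (a point): upright axis of the lid's swing arm, on the pivot post, 50 mm above the bar
- lid_arm (a joint): swing of the lid about the pivot, rad: 0 = lid exactly over the mouth, against a stop; grows as the lid swings open, counter-clockwise seen from above (to 2.3). Stays where it is left; takes about 1.5 N at the cap to move. The arm is a flat steel bar 14 mm wide with hub, 51 to 63 mm above the bar
- lid_cap (a joint): turn of the black screw cap in the arm's collar, rad: 0 = fully tight, against a stop; grows counter-clockwise seen from above (to 2.8, fully unscrewed). Friction about 0.12 N m, stays where it is left. Screwing it in lowers the cap 2.5 mm per rad. When tight, the white line on the cap points along the arm at the pivot
- cap_top (a point): centre of the top of the black ribbed cap, on its axis: 62 mm across, 30 mm high, round, held by the collar (58 mm across, 6 mm thick) at the arm's end, 125 mm from the pivot. The top stands 90 mm above the bar when tight, about 96 mm when unscrewed
- mat: thin cork mat 130 x 340 x 2 mm lying on the bar, long along its own y; soft: things on it stand at bar level. Origin at its centre. Two of the three tall things stand on it near its two ends (about 110 mm either side of the centre); the middle is free
- tamper: tamper with brown wooden handle (not the black-handled one at the bar's far left corner), 90 mm high, steel base 58 mm across and 24 mm high, handle up to 38 mm across above that; origin at the centre of its underside; about 0.42 kg
- jar: round glass jar with a metal lid that does not come off, 61 mm across, 100 mm high; origin at the centre of its underside; about 0.26 kg
- shaker: round steel cocoa shaker, 61 mm across, 64 mm at its upper 20 mm, 90 mm high; origin at the centre of its underside; about 0.16 kg
- glass: water glass 67 mm across, 85 mm high, standing beside the canister; bystander; origin at the centre of its underside
- pitcher: small steel milk pitcher 68 x 95 x 83 mm, handle included, standing near the open lid; bystander; origin at its underside
- cup: blue espresso cup 63 x 82 x 56 mm, handle included; bystander; origin at its underside

How it is judged:
On the way, in this order (a step that is already met when the one before it is completed fails the run):
1. all three tall things stand upright on the cork mat (x of tamper in the frame of mat between -0.065 and 0.065 m and y of tamper in the frame of mat between -0.17 and 0.17 m and angle between each of tamper, jar, shaker's own z axis and vertical below 0.1 rad and height (world z) of each of tamper, jar, shaker below 0.01 m and x of jar in the frame of mat between -0.065 and 0.065 m and y of jar in the frame of mat between -0.17 and 0.17 m and x of shaker in the frame of mat between -0.065 and 0.065 m and y of shaker in the frame of mat between -0.17 and 0.17 m), for 0.2 s.
2. the lid is swung home over the mouth, its cap still unscrewed (all of step 1 and value of joint lid_arm below 0.05 rad and value of joint lid_cap above 1.2 rad), for 0.1 s.
3. the cap is screwed tight (value of joint lid_arm below 0.05 rad and value of joint lid_cap below 0.12 rad), for 0.2 s.
At the end, for the whole second after the job is handed in: lid over the mouth (swing under 0.05 rad), cap screwed tight (under 0.12 rad), and tamper, jar and shaker all upright (within 0.1 rad) and at rest, standing with their centres over the cork mat (all of step 1 and all of step 3 and linear speed of each of tamper, jar, shaker below 0.02 m/s); the robot touches nothing.
It fails at once if one of the three tall things is tipped (angle between any of tamper, jar, shaker's own z axis and vertical above 0.5 rad).
It fails at once if more than the one tall thing in the way is moved (over 30 mm) (distance of each of tamper, jar from where it was at the start of the episode above 0.03 m or distance of each of jar, shaker from where it was at the start of the episode above 0.03 m or distance of each of tamper, shaker from where it was at the start of the episode above 0.03 m).
It fails at once if glass, pitcher or cup is moved (over 30 mm) or tipped (distance of any of glass, pitcher, cup from where it was at the start of the episode above 0.03 m or angle between any of glass, pitcher, cup's own z axis and vertical above 0.5 rad).
It also fails if it takes over 70 s, if anything falls off the work surface, if the arm or the gripper's body presses on something with over 40 N, if the wrist force passes 120 N, or if a joint passes its speed limit or range.

## Working session

There is one attempt and no reset: what is moved stays moved. The work goes in short steps, each a Python script; the robot and the scene stay as the last script left them, time stands still between calls to the robot, and variables do not carry over. Pictures are saved under pics/ and viewed, at most 12 in all, crops included, and the job is handed in when it is done.

```bash
ls; mkdir -p pics; python3 - <<'E'
from cell import ctrl
import cv2,numpy as np
for n in("scene","top"):
    f=ctrl.grab_frame(n);cv2.imwrite(f"pics/{n}0.png",f["img"][:,:,::-1])
    print(n,f["fx"],f["fy"],f["cx"],f["cy"]);print(np.round(f["cam_to_world"],4).tolist())
print(ctrl.read_clock(),ctrl.read_position(),ctrl.read_eef_rot(),ctrl.tcp_to_tips)
f=ctrl.grab_frame("wrist");print(f["fx"],f["cx"],f["cy"],np.round(f["T_tool_cam"],4).tolist())
E
```

```text
cell.py
pics
scene 362.89940030152474 362.89940030152474 323.1992112713495 203.087192351375
[[0.8106, -0.3151, 0.4936, 0.0005], [-0.5852, -0.4021, 0.7042, -0.8631], [-0.0234, -0.8597, -0.5103, 0.7174], [0.0, 0.0, 0.0, 1.0]]
top 513.6768750866823 513.6768750866823 321.1465544512258 197.47976265912357
[[0.2952, -0.8964, 0.3307, 0.0664], [-0.9554, -0.2791, 0.0964, -0.1631], [0.0059, -0.3444, -0.9388, 1.6172], [0.0, 0.0, 0.0, 1.0]]
0.1 [0.18564945 0.51719077 0.24758467] [-5.38822761e-01 -3.09451904e+00  2.31825498e-03] 0.017
299.76311720506567 316.6182880752502 200.05853191028115 [[-0.0002, -0.966, -0.2586, 0.0647], [1.0, -0.0005, 0.0008, 0.0004], [-0.0009, -0.2586, 0.966, -0.1266], [0.0, 0.0, 0.0, 1.0]]
```

View pics/top0.png

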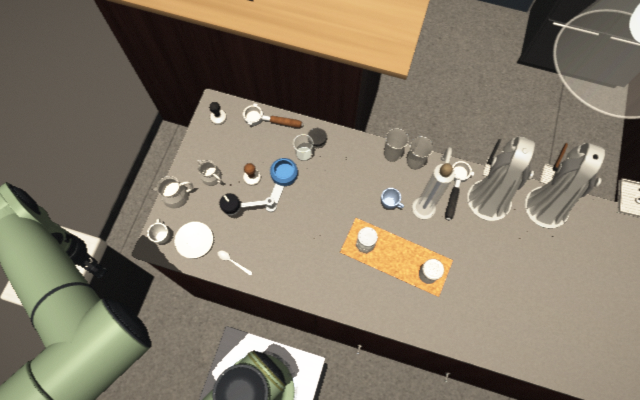

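View pics/scene0.png

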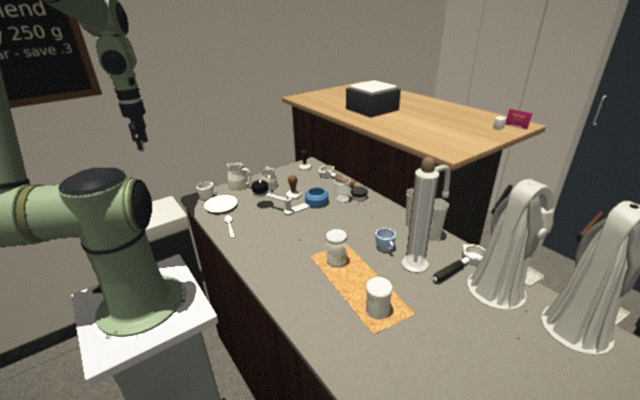

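The top view shows the tamper (250,175) between the black cap (231,204) and the blue canister (283,171). The jar and shaker are on the orange mat at (367,238) and (432,269). I'll enlarge the crops to get exact pixels.

```bash
python3 - <<'E'
import cv2,numpy as np
t=cv2.imread("pics/top0.png");s=cv2.imread("pics/scene0.png")
a=cv2.resize(t[120:230,180:330],None,fx=5,fy=5,interpolation=cv2.INTER_CUBIC)
cv2.imwrite("pics/t1.png",a)
b=cv2.resize(s[140:240,215:375],None,fx=5,fy=5,interpolation=cv2.INTER_CUBIC)
cv2.imwrite("pics/s1.png",b)
E
```

```text
(no output)
```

View pics/t1.png

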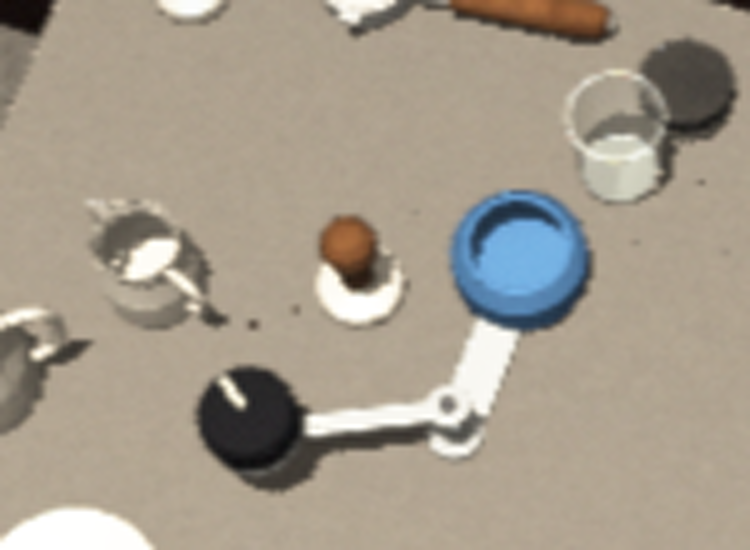

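View pics/s1.png

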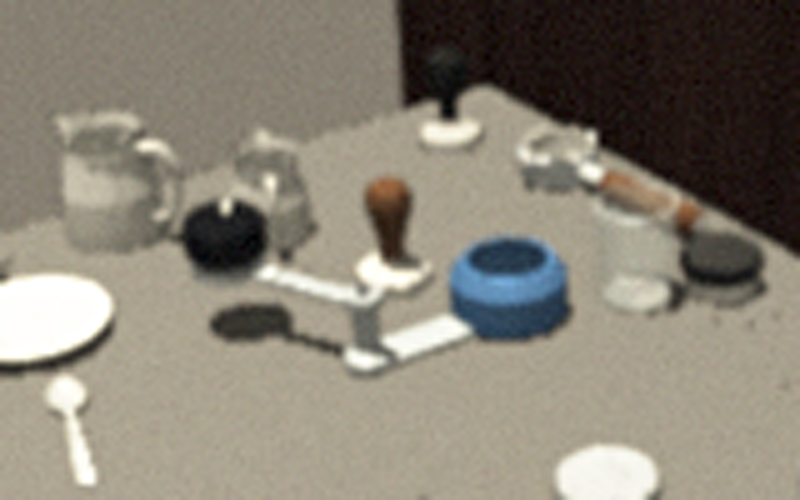

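The top crop shows the cap at (251,417), the hub at (447,404), the canister at (521,258) and the tamper with knob (348,243) and base (359,285). The scene crop confirms this layout, with the pitcher beyond the cap. Next I'll measure with masks and rays.

```bash
cat > h.py <<'E'
from cell import ctrl
import cv2,numpy as np
def ray(f,u,v,z):
    T=f["cam_to_world"] if "cam_to_world" in f else f["T"]
    d=T[:3,:3]@np.array([(u-f["cx"])/f["fx"],(v-f["cy"])/f["fy"],1]);o=T[:3,3]
    return o+d*(z-o[2])/d[2]
def blobs(img,lo,hi,roi=None,amin=30):
    h=cv2.cvtColor(img,cv2.COLOR_RGB2HSV);m=cv2.inRange(h,np.array(lo),np.array(hi))
    if roi:
        k=np.zeros_like(m);k[roi[1]:roi[3],roi[0]:roi[2]]=255;m&=k
    c,_=cv2.findContours(m,cv2.RETR_EXTERNAL,cv2.CHAIN_APPROX_NONE)
    return sorted([x for x in c if cv2.contourArea(x)>=amin],key=cv2.contourArea,reverse=True)
def onplane(f,c,z):return np.array([ray(f,u,v,z)[:2] for u,v in c.reshape(-1,2)],np.float32)
E
python3 - <<'E'
from h import *
f=ctrl.grab_frame("top");I=f["img"];np.set_printoptions(precision=4,suppress=True)
def circ(c,z):
    p=onplane(f,c,z);(x,y),r=cv2.minEnclosingCircle(p);return x,y,2*r,p.mean(0),np.ptp(p,0)
b=blobs(I,(95,120,40),(125,255,255),(260,150,310,190))[0];print("can z50",circ(b,.05))
b=blobs(I,(0,0,0),(180,255,60),(215,190,242,216))[0];print("cap z96",circ(b,.096),cv2.boundingRect(b))
b=blobs(I,(3,110,40),(18,255,255),(240,155,262,182),5)[0];print("handle z80",circ(b,.08),cv2.boundingRect(b))
b=blobs(I,(0,0,190),(180,80,255),(240,165,265,188),5)[0];print("tbase z24",circ(b,.024),cv2.boundingRect(b))
print("knob top z.075",ray(f,180+348/5-.4,120+243/5-.4,.075)," base z.012",ray(f,180+359/5-.4,120+284/5-.4,.02))
P=ray(f,180+447/5-.4,120+404/5-.4,.063);print("pivot z63",P)
C=ray(f,180+521/5-.4,120+247/5-.4,.05);K=ray(f,180+251/5-.4,120+415/5-.4,.096)
print("mouth",C,np.hypot(*(C-P)[:2]),"cap",K,np.hypot(*(K-P)[:2]))
L=ray(f,180+226/5-.4,120+378/5-.4,.096);print("line outer",L)
m=np.vstack(blobs(I,(8,130,100),(25,255,255),(330,210,465,300),20));p=onplane(f,m,.002)
r=cv2.minAreaRect(p);print("mat",r,cv2.boxPoints(r))
for n,(u,v) in dict(glasstop=(180+617/5,120+115/5),pitch=(180+140/5,120+250/5)).items():print(n,ray(f,u,v,.085))
for roi in((350,220,385,255),(415,250,450,290)):
    for b in blobs(I,(0,0,120),(180,70,255),roi):print(cv2.boundingRect(b),circ(b,.095))
cv2.imwrite("pics/mat.png",cv2.resize(I[180:310,330:480,::-1],None,fx=5,fy=4.6,interpolation=cv2.INTER_CUBIC))
E
```

```text
can z50 (0.6697868704795837, 0.14245450496673584, 0.09442057460546494, array([0.6688, 0.1435], dtype=float32), array([0.0911, 0.087 ], dtype=float32))
cap z96 (0.4976453483104706, 0.26105111837387085, 0.0673515573143959, array([0.4987, 0.2628], dtype=float32), array([0.0648, 0.065 ], dtype=float32)) (220, 194, 21, 20)
handle z80 (0.6322869658470154, 0.24256569147109985, 0.047611940652132034, array([0.6312, 0.245 ], dtype=float32), array([0.0423, 0.0375], dtype=float32)) (244, 163, 11, 14)
tbase z24 (0.6309439539909363, 0.24647077918052673, 0.058717481791973114, array([0.6244, 0.2422], dtype=float32), array([0.0498, 0.0573], dtype=float32)) (243, 172, 18, 13)
knob top z.075 [0.6371 0.2494 0.075 ]  base z.012 [0.6315 0.2469 0.02  ]
pivot z63 [0.5545 0.1535 0.063 ]
mouth [0.6778 0.1457 0.05  ] 0.12350119092704265 cap [0.5007 0.2618 0.096 ] 0.12095513527744275
line outer [0.5192 0.2856 0.096 ]
mat ((0.5155651569366455, -0.2857072949409485), (0.3388237953186035, 0.12850959599018097), 82.35334777832031) [[ 0.4293 -0.4451]
 [ 0.5567 -0.4622]
 [ 0.6018 -0.1264]
 [ 0.4744 -0.1093]]
glasstop [
[... 172 characters left out ...]
2), array([0.0798, 0.0592], dtype=float32))
(364, 220, 21, 10) (0.5675951242446899, -0.18966929614543915, 0.06780863553285599, array([ 0.5739, -0.1933], dtype=float32), array([0.0282, 0.0668], dtype=float32))
(420, 259, 24, 24) (0.4757940471172333, -0.39258477091789246, 0.08056686818599701, array([ 0.4762, -0.3912], dtype=float32), array([0.0773, 0.0645], dtype=float32))
(432, 250, 18, 8) (0.5395700335502625, -0.4069632887840271, 0.05491933599114418, array([ 0.5432, -0.4099], dtype=float32), array([0.0223, 0.0542], dtype=float32))
(443, 271, 7, 19) (0.4629131555557251, -0.4402024745941162, 0.058761805295944214, array([ 0.4601, -0.4446], dtype=float32), array([0.0583, 0.0183], dtype=float32))
```

View pics/mat.png

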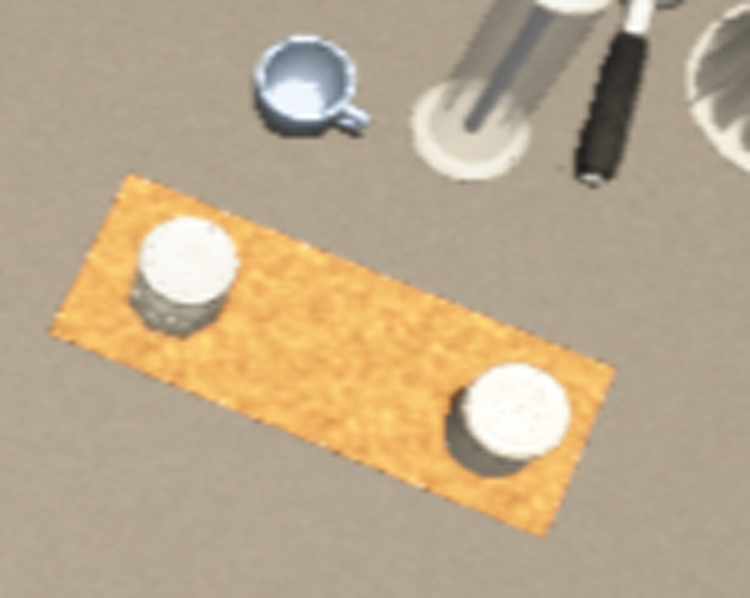

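The mat is clear in the middle, with the jar lid at (188,260) and the shaker at (517,412) at its ends. I'll hover the wrist camera over the tamper and lid to refine the positions.

```bash
cat >> h.py <<'E'
from scipy.spatial.transform import Rotation as Ro
def rv(yaw):  # tool down, tool y axis at heading yaw (rad)
    p=(yaw+np.pi/2)/2; return np.pi*np.array([np.cos(p),np.sin(p),0])
def wrist():
    p=ctrl.read_position();r=Ro.from_rotvec(ctrl.read_eef_rot()).as_matrix()
    f=ctrl.grab_frame("wrist");T=np.eye(4);T[:3,:3]=r;T[:3,3]=p;f["T"]=T@f["T_tool_cam"];return f
E
python3 - <<'E'
from h import *
np.set_printoptions(precision=3,suppress=True)
for y in(-.132,np.pi-.132,-np.pi/2,np.pi/2):print(y,ctrl.ik([.60,.2,.30],rv(y)),ctrl.ik([.515,-.286,.07],rv(y)),ctrl.ik([.5,.262,.09],rv(y)))
try: ctrl.movep([.56,.21,.33],rv(np.pi-.132))
except Exception as e:print(e);raise
f=wrist();cv2.imwrite("pics/w1.png",f["img"][:,:,::-1]);np.savez("w1",img=f["img"],T=f["T"],K=[f["fx"],f["fy"],f["cx"],f["cy"]]);print(f["T"],ctrl.read_clock())
E
```

```text
-0.132 [0.205 0.46  0.141 1.251 0.    1.908] [-0.632  0.568 -0.31   0.693  0.     1.071] [ 0.352  0.505 -0.361  0.705  0.     2.055]
3.009592653589793 [ 0.205  0.46   0.141  1.251  0.    -1.234] [-0.632  0.568 -0.31   0.693  0.    -2.071] [ 0.352  0.505 -0.361  0.705  0.    -1.087]
-1.5707963267948966 [ 0.205  0.46   0.141  1.251  0.    -2.936] [-0.632  0.568 -0.31   0.693  0.     2.509] [ 0.352  0.505 -0.361  0.705  0.    -2.79 ]
1.5707963267948966 [0.205 0.46  0.141 1.251 0.    0.205] [-0.632  0.568 -0.31   0.693  0.    -0.632] [ 0.352  0.505 -0.361  0.705  0.     0.352]
[[-0.991  0.127  0.034  0.552]
 [ 0.131  0.957  0.257  0.146]
 [ 0.     0.26  -0.966  0.456]
 [ 0.     0.     0.     1.   ]] 2.5
```

View pics/w1.png

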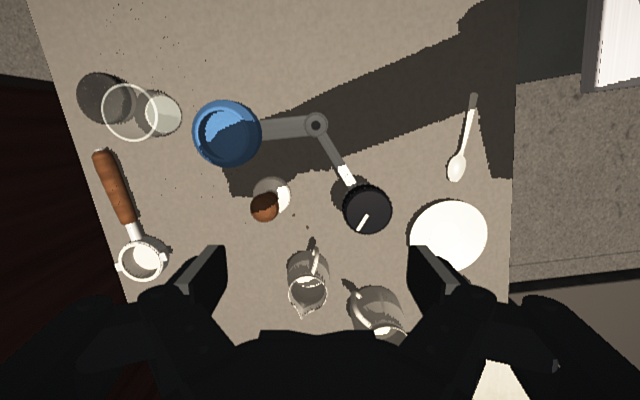

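The wrist view shows the canister (226,133), hub (316,125), cap (367,209) with its white line pointing to (357,230), tamper knob (264,207), glass rim (130,112) and pitcher (307,285).

```bash
python3 - <<'E'
from h import *
np.set_printoptions(precision=4,suppress=True)
d=np.load("w1.npz");f=dict(T=d["T"],**dict(zip(("fx","fy","cx","cy"),d["K"])));I=d["img"]
def circ(n,c,z):
    p=onplane(f,c,z);(x,y),r=cv2.minEnclosingCircle(p);print(n,x,y,"dia",2*r,p.mean(0),cv2.boundingRect(c))
circ("can50",blobs(I,(95,100,30),(125,255,255),(180,80,280,180))[0],.05)
circ("cap96",blobs(I,(0,0,0),(180,255,50),(335,178,400,240))[0],.093)
circ("knob75",blobs(I,(3,100,25),(18,255,255),(240,180,290,230),20)[0],.075)
b=blobs(I,(0,0,170),(180,80,255),(240,160,300,225),5)[0];circ("tbase24",b,.024)
b=blobs(I,(0,0,150),(180,80,255),(345,190,390,235),5)[0];q=onplane(f,b,.095);circ("line",b,.095);print(cv2.fitLine(q,cv2.DIST_L2,0,.01,.01).T)
g=cv2.cvtColor(I,cv2.COLOR_RGB2GRAY)
P=ray(f,316,125,.063);print("pivot",P)
for n,u,v,z in(("basectr",271,195,.024),("glassrim",130,112,.085),("pitchrim",307,293,.083),("cap",367,209,.096)):print(n,ray(f,u,v,z))
E
```

```text
can50 0.672505795955658 0.14895276725292206 dia 0.09183643758296967 [0.6728 0.1477] (192, 100, 70, 67)
cap96 0.5040611624717712 0.26262009143829346 dia 0.06728913635015488 [0.5052 0.2659] (341, 183, 51, 51)
knob75 0.6344041228294373 0.24683623015880585 dia 0.04417988285422325 [0.6346 0.2473] (251, 192, 28, 30)
tbase24 0.6175239682197571 0.25305598974227905 dia 0.04200432077050209 [0.6167 0.2516] (277, 186, 14, 27)
line 0.5118422508239746 0.27849969267845154 dia 0.025441741570830345 [0.5112 0.2788] (356, 214, 13, 17)
[[0.6018 0.7987 0.5112 0.2788]]
pivot [0.5536 0.1525 0.063 ]
basectr [0.6334 0.2445 0.024 ]
glassrim [0.7708 0.1082 0.085 ]
pitchrim [0.5963 0.3779 0.083 ]
cap [0.5034 0.2618 0.096 ]
```

```bash
python3 - <<'E'
from h import *
f=ctrl.grab_frame("top");print("tower",ray(f,424,208,0),"cup",ray(f,391,199,.03))
y=np.pi-.132
ctrl.movep([.633,.246,.20],rv(y))
ctrl.move_l([.633,.246,.068],.12,until_force=8)
print(ctrl.read_position(),ctrl.read_contact_force())
ctrl.grab(60);print("gap",ctrl.read_finger_gap(),ctrl.read_grasp_force())
ctrl.move_l([.633,.246,.22],.12)
print("gap",ctrl.read_finger_gap(),ctrl.read_contact_force(),ctrl.read_clock())
f=wrist();a=f["img"]
cv2.imwrite("pics/w2.png",a[:,:,::-1])
E
```

```text
tower [ 0.70232635 -0.33541268  0.        ] cup [ 0.68877544 -0.22121874  0.03      ]
[0.63370566 0.24620427 0.06904528] [-0.12432613  0.28396228 -0.90845079]
gap 0.4116278109692907 59.40589459740295
gap 0.4119235946595573 [-0.3730987  -0.43885228 -3.79675843] 6.4
```

View pics/w2.png

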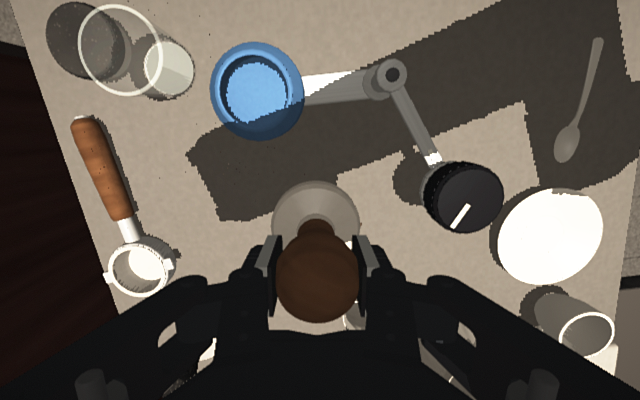

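The tamper hangs upright between the jaws, with its knob at (317,275) and base at (315,222), and the force reading matches its weight. Now the placing.

```bash
python3 - <<'E'
from h import *
y=np.pi-.132
ctrl.movep([.50,0,.24],rv(y))
ctrl.movep([.506,-.286,.16],rv(y))
ctrl.move_l([.506,-.286,.080],.12)
h=ctrl.move_l([.506,-.286,.066],.03,until_force=4)
print(h,ctrl.read_position(),ctrl.read_contact_force())
ctrl.let_go();ctrl.move_l([.506,-.286,.20],.15)
print(ctrl.read_clock())
ctrl.movep([.50,0,.24],rv(np.pi*1.3))
ctrl.movep([.50,.20,.26],rv(np.pi*1.5));print(ctrl.read_q(),ctrl.read_clock())
f=wrist();np.savez("w3",img=f["img"],T=f["T"],K=[f["fx"],f["fy"],f["cx"],f["cy"]])
t=ctrl.grab_frame("top")["img"]
a=np.hstack([cv2.resize(f["img"],(480,300)),cv2.resize(t[200:300,330:436],(318,300))])
cv2.imwrite("pics/c3.png",a[:,:,::-1])
E
```

```text
True [ 0.50653289 -0.28635755  0.06863641] [-0.53726298  0.6822443   4.50434895]
11.5
[ 2.41421721e-01  2.97882666e-01 -2.03085275e-01  1.07055568e+00
 -8.56014056e-04 -2.89768606e+00] 13.4333
```

View pics/c3.png

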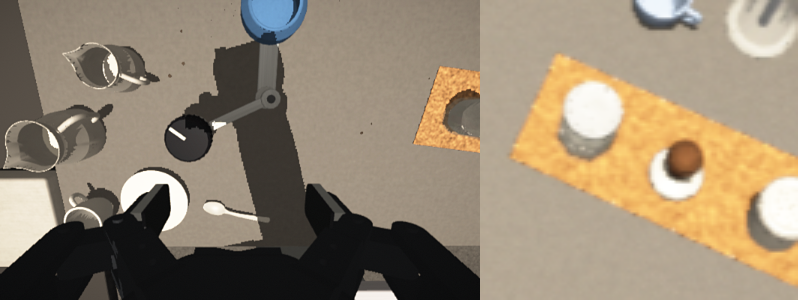

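The tamper stands upright mid-mat. In the wrist view the hub is at (359,131) and the cap at (251,184) in full-frame pixels. I'll measure them again, then do a dry-run ik of the arc.

```bash
python3 - <<'E'
from h import *
np.set_printoptions(precision=4,suppress=True)
d=np.load("w3.npz");f=dict(T=d["T"],**dict(zip(("fx","fy","cx","cy"),d["K"])));I=d["img"]
b=blobs(I,(0,0,0),(180,255,55),(215,145,290,220))[0];p=onplane(f,b,.093);print(cv2.minEnclosingCircle(p),cv2.boundingRect(b))
for r in((345,115,375,147),):
    g=cv2.cvtColor(I,cv2.COLOR_RGB2GRAY)[r[1]:r[3],r[0]:r[2]];h=cv2.HoughCircles(cv2.resize(g,None,fx=4,fy=4),cv2.HOUGH_GRADIENT,1,200,param1=80,param2=15,minRadius=30,maxRadius=70);print(h)
    if h is not None:print("pivot",ray(f,r[0]+h[0,0,0]/4,r[1]+h[0,0,1]/4,.063))
print("pivot manual",ray(f,359,131,.063),"cap",ray(f,251,184,.095))
b=blobs(I,(0,0,150),(180,80,255),(215,160,255,195),3);q=onplane(f,b[0],.095) if b else None;print("line",None if q is None else (q.mean(0),cv2.fitLine(q,cv2.DIST_L2,0,.01,.01).T))
c=blobs(I,(95,100,30),(125,255,255),(300,0,430,80))[0];print(cv2.boundingRect(c))
P=np.array([.554,.153])
for a in np.radians(range(116,-5,-20)):
    s=P+.125*np.array([np.cos(a),np.sin(a)]);print(s,ctrl.ik([*s,.091],rv(1.5*np.pi+a-np.radians(116))))
E
```

```text
((0.504515528678894, 0.26181602478027344), 0.035098716616630554) (220, 151, 68, 65)
[[[72.5 63.5 43.6]]]
pivot [0.5549 0.15   0.063 ]
pivot manual [0.5548 0.1544 0.063 ] cap [0.505  0.2641 0.095 ]
line (array([0.5138, 0.2959], dtype=float32), array([[ 0.9713, -0.2379,  0.5138,  0.2959]], dtype=float32))
(322, 0, 88, 59)
[0.4992 0.2653] [ 0.358   0.5049 -0.3579  0.708   0.     -2.7836]
[0.5409 0.2773] [ 0.3523  0.5712 -0.2368  0.7628  0.     -2.4402]
[0.5842 0.2743] [ 0.3246  0.6316 -0.1235  0.8157  0.     -2.1188]
[0.6239 0.2566] [ 0.2809  0.6802 -0.0303  0.8602  0.     -1.8135]
[0.6551 0.2265] [ 0.2265  0.7122  0.0317  0.8903  0.     -1.5189]
[0.6742 0.1875] [ 0.1658  0.7237  0.0542  0.9013  0.     -1.2304]
[0.6787 0.1443] [ 0.1032  0.7134  0.034   0.8914  0.     -0.944 ]
```

```bash
cat > arc.py <<'E'
from h import *
P=np.array([.554,.153]);R0=.125
def u(a):return np.array([np.cos(a),np.sin(a)])
E
python3 - <<'E'
from arc import *
np.set_printoptions(precision=4,suppress=True)
a0=np.radians(115.3);y0=1.5*np.pi
s=np.array([.502,.265])
ctrl.movep([*s,.17],rv(y0))
h=ctrl.move_l([*s,.091],.1,until_force=6);print(h,ctrl.read_position())
F0=ctrl.read_contact_force()
ctrl.grab(30);print("gap",ctrl.read_finger_gap(),ctrl.read_contact_force()-F0,ctrl.read_clock())
off=0
s=ctrl.read_position()[:2];a0=np.arctan2(*(s-P)[::-1]);R=np.hypot(*(s-P));print("start",a0,R)
off=R-R0
for a in np.linspace(a0,np.radians(40),8)[1:]:
    ctrl.move_l([*(P+(R0+off)*u(a)),.091],.12,rot=rv(y0+a-a0))
    F=(ctrl.read_contact_force()-F0)[:2];fr=F@u(a);ft=F@u(a+np.pi/2)
    off+=np.clip(2e-4*fr,-.002,.002);print(np.degrees(a),"fr",fr,"ft",ft,"off",off)
np.save("st",[y0,a0,off])
print(ctrl.read_clock());f=wrist();cv2.imwrite("pics/w4.png",f["img"][:,:,::-1])
E
```

```text
False [0.5026 0.2651 0.0917]
gap 0.7122986850870747 [-1.8697  1.5917  5.2927] 15.3333
start 1.9990505435803667 0.12376219763883697
103.88899358327548 fr 0.23414751884141197 ft -1.281378848143795 off -0.0011909728573947437
93.2408279860629 fr 0.026019155392432967 ft -0.9070462786239053 off -0.001185769026316257
82.59266238885031 fr -1.1713206746130542 ft -1.7584090183241108 off -0.001420033161238868
71.94449679163775 fr -0.5371517542699943 ft -0.5175818072784484 off -0.0015274635120928668
61.29633119442514 fr -1.8028322228466445 ft -0.8362062700244187 off -0.0018880299566621957
50.648165597212575 fr -0.458556318190279 ft -1.7578138073262282 off -0.0019797412203002513
40.0 fr 0.5494938203594333 ft 0.14631069575447814 off -0.0018698424562283646
17.7333
```

View pics/w4.png

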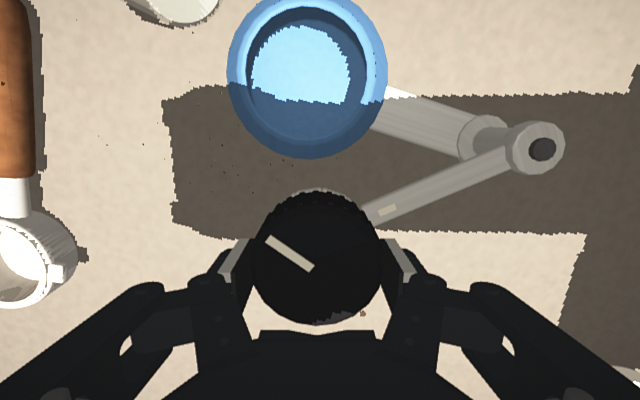

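The cap is firmly held in the jaws at (316,258). Its line is still about 116° (2.03 rad) CCW from the arm, so it hasn't turned. Next I'll swing it to the stop, then screw.

```bash
python3 - <<'E'
from arc import *
np.set_printoptions(precision=4,suppress=True)
y0,a0,off=np.load("st.npy");F0=np.array([0,0,0.])
F0=ctrl.read_contact_force()
for d in list(range(32,5,-8))+list(np.arange(5,-12,-1.)):
    a=np.radians(d)
    ctrl.move_l([*(P+(R0+off)*u(a)),.091],.1 if d>5 else .04,rot=rv(y0+a-a0))
    F=(ctrl.read_contact_force()-F0)[:2];fr=F@u(a);ft=F@u(a+np.pi/2)
    off+=np.clip(2e-4*fr,-.002,.002)
    if d<4:print(d,"fr",fr,"ft",ft,"off",off)
    if ft>10:break
np.save("st2",[y0+a-a0,a,off]);print(ctrl.read_position(),ctrl.read_wrist_torque(),ctrl.read_q()[5],ctrl.read_clock())
E
```

```text
3.0 fr -0.002097842523626991 ft -0.10308119936819322 off -0.0018257083360271262
2.0 fr -0.0018123189473053152 ft -0.7602472595494117 off -0.0018260707998165873
1.0 fr 0.4772020862724573 ft 0.5011811599674095 off -0.0017306303825620959
0.0 fr 0.9453487297576711 ft 0.2666935562309703 off -0.0015415606366105616
-1.0 fr 0.7343839966833597 ft -0.2511179118596746 off -0.0013946838372738896
-2.0 fr -0.9762910973337823 ft 0.22818705188037905 off -0.001589942056740646
-3.0 fr 0.08608967537000316 ft 1.3246532641725686 off -0.0015727241216666455
-4.0 fr -0.47969744069620557 ft 5.333578761368269 off -0.0016686636098058867
-5.0 fr 0.2947586430889856 ft 11.994103281350181 off -0.0016097118811880895
[0.6778 0.1466 0.0921] [ 2.2349 -0.5071  0.0792] -0.9581948272237679 21.8917
```

```bash
python3 - <<'E'
from arc import *
np.set_printoptions(precision=4,suppress=True)
y,a,off=np.load("st2.npy");a=np.radians(-4)
s=P+(R0+off)*u(a);z0=.091;M0=ctrl.read_wrist_torque()
t=0
while t<2.4:
    st=.2 if t<1.75 else .06
    t+=st;ctrl.move_l([*s,z0-.0025*min(t,2.1)],.02,rot=rv(y-t))
    M=ctrl.read_wrist_torque()-M0;F=ctrl.read_contact_force()
    print(round(t,2),M[2],F,round(ctrl.read_clock(),1))
    if t>1.5 and abs(M[2])>.6:break
np.save("st3",[y-t,t])
f=wrist();cv2.imwrite("pics/w5.png",f["img"][:,:,::-1])
E
```

```text
0.2 -0.22060760199643492 [1.0639 6.748  5.4175] 22.2
0.4 -0.1956420375119139 [1.1741 6.9976 4.721 ] 22.6
0.6 -0.21394034930423245 [-0.0033  6.7826  4.8109] 22.9
0.8 -0.21555281420888756 [0.948  7.5992 5.0193] 23.3
1.0 -0.22906615738539754 [0.8361 7.1105 5.5681] 23.6
1.2 -0.2313772110551497 [1.0692 8.6264 4.0784] 24.0
1.4 -0.15603059277543585 [1.0328 8.7805 3.9213] 24.3
1.6 -0.18621369980181257 [1.3905 9.3369 5.05  ] 24.7
1.8 -0.21591749766871615 [1.3429 9.7314 3.3881] 25.0
1.86 -0.2007569141754756 [1.1666 9.7526 4.885 ] 25.3
1.92 -0.1922736958638247 [1.5977 9.1238 3.7026] 25.5
1.98 -0.20465163611782344 [2.7427 8.4591 4.1514] 25.8
2.04 0.34245403541456515 [1.3846 9.6496 3.6004] 26.0
2.1 0.8964171903530429 [2.4247 8.8535 4.8828] 26.3
```

View pics/w5.png

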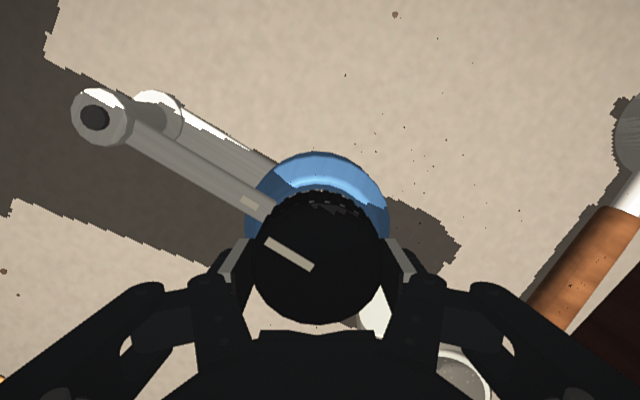

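The line on the cap, (268,240) to (312,270), points along the arm at the pivot, and the torque stop was felt, so the cap is tight. I'll release, retreat and check before handing in.

```bash
python3 - <<'E'
from arc import *
ctrl.let_go();p=ctrl.read_position();ctrl.move_l([p[0],p[1],.22],.12)
ctrl.sleep(.3);print(ctrl.read_contact_force(),ctrl.read_clock())
f=wrist();t=ctrl.grab_frame("top")["img"]
a=np.hstack([cv2.resize(f["img"],(400,300)),cv2.resize(t[120:300,180:460],(400,300))])
cv2.imwrite("pics/c6.png",a[:,:,::-1])
E
```

```text
[ 0.17229103 -0.25144704  0.32988346] 28.2833
```

View pics/c6.png

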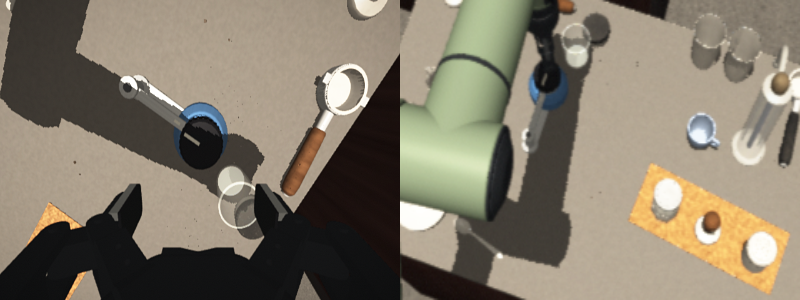

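The cap (200,140) sits over the canister with its line along the arm. The glass is upright, and all three tall things stand on the mat.

```bash
python3 -c "
from cell import ctrl
print(ctrl.sign_off())"
```

```text
the job is handed in; nothing more can be done
None
```

The job is handed in at about 28 s on the robot's clock: the tamper stands upright on the cork mat between the jar and shaker, the lid is home against its stop with the cap screwed tight, and the gripper has let go; sign-off returned no verdict.

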